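# Hold a bearing sleeve at the laser's stop

### The arm

A 6-joint arm with a two-finger parallel gripper is mounted at the origin on the work surface. World frame = base frame: x ahead of the robot, y to its left, z up, the work surface at z = 0. Lengths are in mm, angles in rad, forces in N, time in s.
With the tool pointing down it reaches from about 350 to 975 mm from the base axis. Payload 17.4 kg.
Tool frame: the origin (TCP) lies midway between the tips of the shut fingers; the grasp point (between the pads) lies 19 mm behind it; z points along the fingers, y is the line along which they close (so a half turn about z gives the same grasp; the last joint's range is limited). The gripper opens to 85 mm and grips with 20 to 120 N. Pads are 22 mm wide; open, the fingers measure 114 mm over their backs; the gripper's body (76 mm by 85 mm) begins 54 mm behind the grasp point. The pads swing forward as they close: fully open they stand 13 mm farther back than shut.
Start: joints at [1.132, 0.116, 1.442, -0, 1.584, -0.038], TCP at [263.363, 621.508, 231.303] pointing down, gripper open.
Joint ranges: [-2.83, 2.83], [-0.83, 2.19], [0.07, 2.5], [-1.14, 4.28], [0.01, 3], [-2.97, 2.97]. Speed limits (rad/s): [1.89, 1.89, 2.22, 3.14, 3.14, 3.14].

### API

Orientations are given as a unit quaternion [x, y, z, w].
In Python, from station import arm gives the robot as it stands.
- The arm moves only by the tool arm_command, never from a script. Its argument "rows" is a list of rows, each a list of 6 numbers: the shift along the tool's x, y, z in mm, then the turn, a rotation vector about the tool's x, y, z in rad. A call has 1 to 12 rows; each row is the pose to reach, as a shift and turn from the pose commanded when the call began, along the tool's axes at that moment; what a row does not reach only later rows make up. A row lasts 1/12 s, in which the tool goes at most 41.7 mm and 7.16 degrees, less where a joint would pass 70% of its speed; a pose out of reach is approached as far as the arm can. A call with a gripper value outside its range is refused whole. "grip" is the finger opening in mm, from 0 to 85.4, set as the call begins (left out, the last holds). The fingers move at their own pace and stop on an object; the grip force is fixed at half the most. Time passes only in rows, so rows that repeat a pose let the fingers close. It gives the time, the measured TCP pose, the force, the opening and the grip force at its end, in the units of the state.
- arm.get_state(): the state, without advancing time (a new reading comes with each control period).
- arm.read_camera(name): name is "scene" or "top" or "wrist"; returns a dict with "color" (480x640x3 uint8, red, green, blue), "K" (3x3 intrinsics, pixels), "position" and "orientation" of the camera in the world. Camera axes: x right, y down, z forward; pixel columns grow to the right and rows downward; lengths in mm; the calibration is good to about 2 mm. A picture is of the moment at which its call begins. There is no depth.
- arm.close_job(): hands the job in; it is judged then, once.
The state is a dict: "clock": time; "joint_positions": joint angles; "joint_velocities": joint speeds; "effort": joint torques, N m; "tcp_pos": TCP position; "eef_rot": TCP orientation; "contact_force": force on the tool from outside, world axes, zero at the start; "wrist_torque": the same for the moment, N m; "opening": finger opening in mm; "finger_force": force on a finger pad.
Only numpy, scipy, OpenCV 4.12 (cv2) and the standard library are available. Lean on these libraries where they do the work, as an engineer would, in place of code of your own. Each camera call takes 0.05 s, during which the arm holds its last target. There are 200 camera calls.

### The job

Push the steel bearing sleeve lying in the weld rest's tray up the slope until it rests squarely against the two copper stop posts, and finish while holding it there, pressed lightly against them, for the laser to tack its brass band. Push slowly with the fingertips behind it: never take hold of it or lift it, and never let it run free on the slope, because nothing but your fingers keeps it from rolling back. Leave everything else on the desk where it is.

Things in the scene. Friction and masses are not known exactly. Their poses are not given: they have to be found in the camera images.
- sleeve: The bearing sleeve to push: a bright steel tube lying on its side across the tray, 44 mm in diameter, 100 mm long, about 0.4 to 0.65 kg, with a 16 mm brass band flush round its middle. Origin at its centre (on the axis, half-way along); its y axis is the tube's axis, x and z turn with it as it rolls. It is polished: pushed by a finger it rolls or slides, let go it rolls back.
- weld_rest: The fixture on which the sleeve rolls, bolted to the desk: a dark base plate 540 x 150 x 10 mm carrying, from the end nearest the robot, a level blue tray, the dark grey slope, two copper stop posts and a laser head. Origin on the desk (height 0) below the line where tray and slope meet; x runs from the tray towards the slope and the laser, y across to the left, z up.
- tray (a point): Centre of the level tray's top, 24 mm above the desk, 51 mm before the foot of the slope. The blue tray is 102 mm long, with the same bright 8 mm side rails as the slope, and a lip 6 mm high and thick along its near end (48 mm before this point). The sleeve lies across it, its centre 9 mm before to 16 mm beyond this point, touching neither lip nor slope; fingertips fit behind it, above the tray and the lip.
- laser_head (a point): Tip of the laser head's copper nozzle, 232 mm up the slope's line and 22 mm out of its plane, behind the open window between the posts. The head is a rigid barrel, 45 mm thick, lying on along the fixture for another 200 mm; its top is 45 mm out of the slope's plane.
- slope: The slope, part of the weld rest: a polished dark grey steel plate rising 7 degrees away from the robot. Origin on its surface, half-way across, where it meets the tray (24 mm above the desk); x up along the surface, y to the left, z square out of it. Post faces at x = 170 mm: at its stop the sleeve's centre is at x = 148, z = 22 mm. Rails 8 mm high and thick on both sides, 112 mm apart inside.
- stop_left: The left copper stop post at the top of the slope, 24 mm wide, 38 mm tall. Origin on the slope's surface at the middle of its face's lower edge, 36 mm left of the slope's middle; axes as the slope's. Rigid: press the sleeve on past the first touch, or it will stand just off it.
- stop_right: The right copper stop post, like the left one, 36 mm right of the slope's middle. The 48 mm between the posts is the open window for the laser.
- spare_sleeve: Bystander: a second such sleeve standing on end on the desk, 44 mm in diameter, 100 mm tall. Origin under its centre.
- solvent: Bystander: a small white bottle with a red cap, 44 mm in diameter, 95 mm tall. Origin under its centre.
- band_stack: Bystander: a stack of brass bands joined in one piece, 45 mm in diameter, 48 mm tall. Origin under its centre.
- caliper: Bystander: a digital caliper lying flat, 200 mm long, 12 mm high. Origin under the middle of its beam, x along the beam.
- screwdriver: Bystander: a screwdriver lying on the desk, 150 mm long. Origin under its middle, x towards its tip.
- goggles: Bystander: green laser safety glasses, 135 mm wide, 45 mm tall. Origin under the lenses.
- parts_tray: Bystander: a blue open parts tray, 100 x 140 x 28 mm. Origin under its centre.
Mind the look-alikes: they are no part of the job. Leave any brown look-alike of the sleeve alone.

How it is judged (in metres and radians):
At the end, for the whole second after the job is handed in: For the last second the fingers press the sleeve (0.3 N or more) against the copper posts (0.3 N or more on at least one), square to the slope within 0.03 rad (2 mm over the posts); its centre is 144.5 to 151 mm up the slope and within 10 mm of its middle, lying on the surface, still (x of sleeve in the frame of slope between 0.1445 and 0.151 m and y of sleeve in the frame of slope between -0.01 and 0.01 m and z of sleeve in the frame of slope between 0.019 and 0.026 m and angle between the y axis of sleeve and the y axis of slope, either way round below 0.03 rad and contact force between the fingers and sleeve above 0.3 N and linear speed of sleeve below 0.02 m/s and (contact force between sleeve and stop_left above 0.3 N or contact force between sleeve and stop_right above 0.3 N)); the arm keeps its last pose, push and grip.
It fails at once if the sleeve is lifted off the weld rest (centre more than 40 mm out of the slope's plane) or falls off it (z of sleeve in the frame of slope above 0.04 m or z of sleeve in the frame of slope below 0.012 m).
It fails at once if the sleeve runs free: it moves faster than 0.2 m/s with no finger touching it (rolls back or is flicked) (linear speed of sleeve above 0.2 m/s and contact force between the fingers and sleeve below 0.02 N).
It fails at once if the hand takes hold of the sleeve (grasp point within 16 mm of its centre) (distance between the grasp point and sleeve below 0.016 m).
It fails at once if the sleeve is crushed against the posts with more than 60 N (contact force between sleeve and stop_left above 60 N or contact force between sleeve and stop_right above 60 N).
It fails at once if something else on the desk is moved by more than 15 mm (distance of any of spare_sleeve, solvent, band_stack, caliper, screwdriver, goggles, parts_tray from where it was at the start of the episode above 0.015 m).
It also fails if it takes over 38 s, if anything falls off the work surface, if the arm or the gripper's body presses on something with over 40 N, if the wrist force passes 120 N, or if a joint passes its speed limit or range.

## Working session

There is one attempt and no reset: what is moved stays moved. The work goes in short steps, Python scripts to look and compute and a tool call to move; the robot and the scene stay as the last step left them, time stands still between calls to the robot, and variables do not carry over. Pictures are saved under pics/ and viewed, at most 10 in all, crops included, and the job is handed in when it is done.

Besides the shell and the picture viewer there is one more tool, called as name([rows], argument=value, ...), one row to a line, values as JSON. arm_command: Moves the arm, as the interface text tells. Its arguments: {"type":"object","properties":{"rows":{"type":"array","items":{"type":"array","items":{"type":"number"}}},"grip":{"type":"number"}},"required":["rows"]}

```bash
mkdir -p pics; ls; python3 - <<'E'
from station import arm
import cv2,json
s=arm.get_state();print({k:s[k] for k in('clock','tcp_pos','eef_rot','opening','contact_force')})
for n in('scene','top'):
    c=arm.read_camera(n);cv2.imwrite(f'pics/{n}0.png',c['color'][:,:,::-1]);print(n,c['K'],c['position'],c['orientation'])
E
```

```text
pics
{'clock': 0.0, 'tcp_pos': array([263.28316352, 621.32239786, 230.55400065]), 'eef_rot': array([ 1.99059769e-01,  9.79987168e-01, -5.82615273e-04, -1.35486249e-04]), 'opening': 85.45096793210345, 'contact_force': array([ 0.12856545, -0.25100059,  0.38753125])}
scene [[454.91433676   0.         310.44733487]
 [  0.         454.91433676 239.06842841]
 [  0.           0.           1.        ]] [ 920.95333827 -366.46871387  945.19509241] [ 0.89606343  0.33206256 -0.10370499 -0.27577175]
top [[532.36654894   0.         316.82262252]
 [  0.         532.36654894 238.15353214]
 [  0.           0.           1.        ]] [ 292.8215211    53.10640079 1290.56261408] [ 0.70807393 -0.70017499  0.05932337 -0.06976409]
```

View pics/scene0.png

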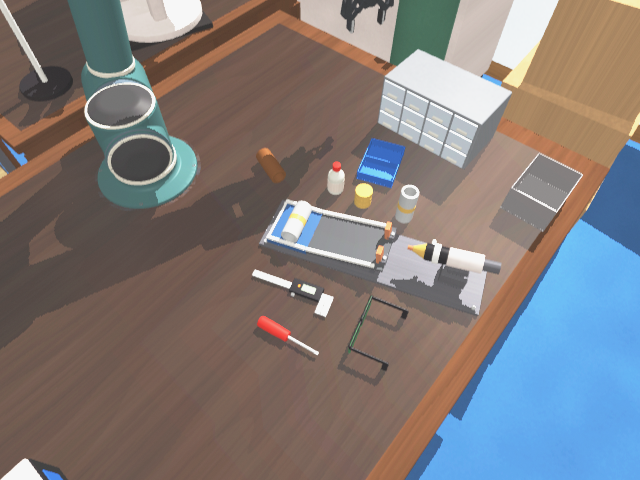

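View pics/top0.png

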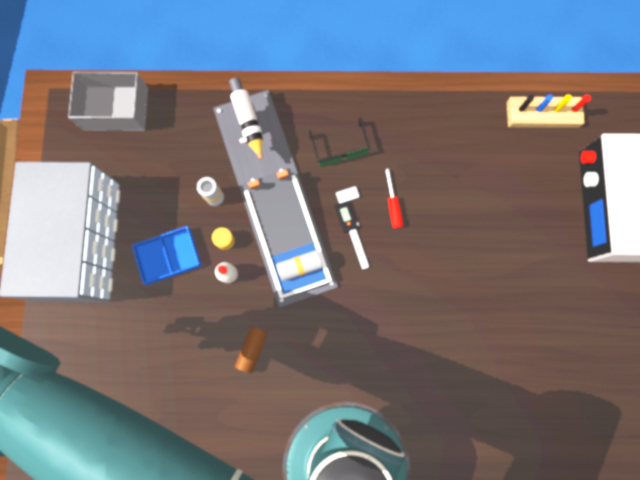

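The scene view shows the rest with the tray at about (297,225) and posts at (388,240). In the top view the sleeve is at about (300,265), the posts at (253,184) and (282,174), and the brown look-alike at (251,350). I'll take a closer look at the fixture.

```bash
python3 - <<'E'
import cv2
a=cv2.imread('pics/top0.png')[155:305,225:345]
cv2.imwrite('pics/topcrop.png',cv2.resize(a,None,fx=4,fy=4,interpolation=cv2.INTER_CUBIC))
E
```

```text
(no output)
```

View pics/topcrop.png

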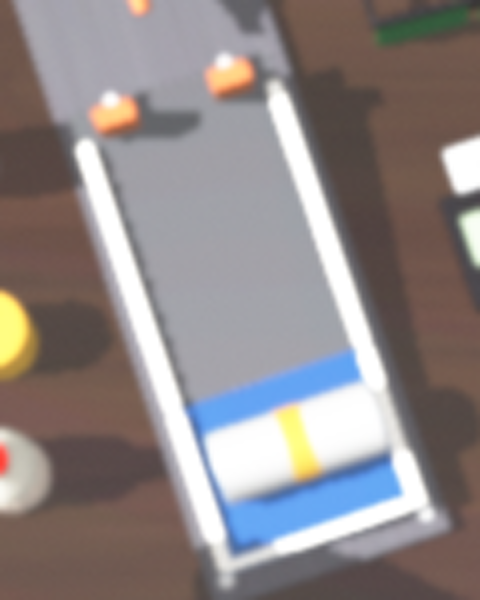

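The crop shows the blue/grey line (foot of the slope) from (190,408) to (355,352). The sleeve's band is at (297,440), the post faces' lower edges near (115,130) and (232,92), and the rail centrelines run (90,150)-(213,545) and (280,95)-(410,490).

```bash
cat > h.py <<'E'
import numpy as np,cv2
from scipy.spatial.transform import Rotation as R
def ray(c,u,v,z):
    d=R.from_quat(c['orientation']).as_matrix()@np.linalg.inv(c['K'])@[u,v,1]
    return c['position']+d*(z-c['position'][2])/d[2]
E
python3 - <<'E'
from h import *
from station import arm
c=arm.read_camera('top'); np.set_printoptions(precision=1,suppress=True)
P=lambda x,y,z:ray(c,225+x/4,155+y/4,z)
d={k:P(*v) for k,v in dict(footL=(190,408,24),footR=(355,352,24),nearL=(213,545,32),nearR=(410,490,32),farL=(90,150,51),farR=(280,95,51),
 pL=(115,130,45),pR=(232,92,45),band=(297,440,68),sl=(222,468,60),sr=(372,412,60)).items()}
for k,v in d.items():print(k,v)
for a,b in(('nearL','farL'),('nearR','farR'),('footR','footL'),('nearR','nearL'),('pR','pL'),('sr','sl')):
    q=d[b]-d[a];print(a,b,np.linalg.norm(q[:2]),np.degrees(np.arctan2(q[1],q[0])))
E
```

```text
footL [479.7 179.5  24. ]
footR [514.9  80.6  24. ]
nearL [396.9 162.8  32. ]
nearR [430.8  46.7  32. ]
farL [632.2 241.5  51. ]
farR [667.5 127.6  51. ]
pL [646.5 227.6  45. ]
pR [671.  157.2  45. ]
band [455.2 112.6  68. ]
sl [439.3 156.3  60. ]
sr [473.1  69.4  60. ]
nearL farL 248.04587418979506 18.486437917429498
nearR farR 250.1577225344738 18.8501518997751
footR footL 104.91086838055108 109.60730227730525
nearR nearL 120.91427478706551 106.26973896643186
pR pL 74.60907472543502 109.19247091125786
sr sl 93.16699167624361 111.26959407520302
```

arm_command([
  [-40, -48, 5, 0, 0, -0.1],
  [-70, -85, 15, 0, 0, -0.2],
  [-100, -122, 25, 0, 0, -0.3],
  [-130, -158, 40, 0, 0, -0.4],
  [-160, -195, 50, 0, 0, -0.5],
  [-190, -231, 60, 0, 0, -0.6],
  [-220, -267, 70, 0, 0, -0.7],
  [-250, -304, 80, 0, 0, -0.728],
  [-280, -340, 80, 0, 0, -0.728],
  [-310, -377, 80, 0, 0, -0.728],
  [-342, -415, 80, 0, 0, -0.728],
  [-342, -415, 80, 0, 0, -0.728],
], grip=60)

```text
clock: 1.15
tcp_pos: [403.2, 147.4, 153.3]
eef_rot: [-0.163, 0.987, 0.0, 0.0]
contact_force: [0.7, 0.4, 0.5]
opening: 60.2
finger_force: 0.0
```

```bash
python3 - <<'E'
from h import *
from station import arm
s=arm.get_state();print({k:s[k] for k in('clock','tcp_pos','eef_rot','opening','contact_force')})
for n in('wrist','scene','top'):
    c=arm.read_camera(n);cv2.imwrite(f'pics/{n}1.png',c['color'][:,:,::-1]);print(n,c['position'])
E
```

```text
{'clock': 1.15, 'tcp_pos': array([403.1899437 , 147.39669199, 153.29091239]), 'eef_rot': array([-1.63075740e-01,  9.86613537e-01,  4.70871104e-06,  1.80228085e-04]), 'opening': 60.15544398253591, 'contact_force': array([0.65296803, 0.42119163, 0.5458314 ])}
wrist [328.03816891 122.03372688 295.96207896]
scene [ 920.95333827 -366.46871387  945.19509241]
top [ 292.8215211    53.10640079 1290.56261408]
```

View pics/wrist1.png

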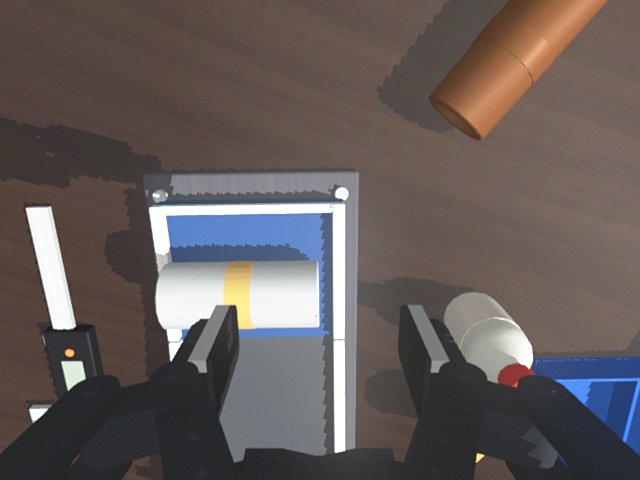

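The wrist view (image up is towards the robot) shows the lip at rows 205-214, the foot of the slope at row 338 and rails at columns 151-168 and 333-345. The sleeve spans columns 157-319 and rows 262-329, with its band at column 239. The tool is well aligned in yaw.

```bash
python3 - <<'E'
from h import *
from station import arm
c=arm.read_camera('wrist'); np.set_printoptions(precision=1,suppress=True)
th=np.radians(18.7);M=np.array([[np.cos(th),np.sin(th)],[-np.sin(th),np.cos(th)]])
for k,v in dict(lipout=(250,205,30),lipin=(250,214,30),foot=(290,338,24),foot2=(320,338,24),railL_top1=(339,212,32),railL_top2=(339,335,32),railR_out=(152,215,32),axis=(239,295,46),endR=(157,294,46),endL=(319,294,46)).items():
    p=ray(c,*v);print(k,p,M@p[:2])
s=arm.get_state();print('tcp',M@s['tcp_pos'][:2], 'toolx',R.from_quat(s['eef_rot']).as_matrix()[:,:2])
E
```

```text
lipout [403.9  99.6  30. ] [414.5 -35.2]
lipin [409.8 101.2  30. ] [420.6 -35.5]
foot [494.4 154.6  24. ] [517.9 -12.1]
foot2 [487.4 175.9  24. ] [518.   10.3]
railL_top1 [389.5 156.2  32. ] [419.   23.1]
railL_top2 [476.  186.5  32. ] [510.7  24.1]
railR_out [430.1  40.6  32. ] [420.4 -99.5]
axis [460.6 110.3  46. ] [471.7 -43.2]
endR [477.1  58.7  46. ] [470.7 -97.4]
endL [443.2 160.4  46. ] [471.2   9.8]
tcp [429.8  11.1] toolx [[-0.9 -0.3]
 [-0.3  0.9]
 [-0.   0. ]]
```

arm_command([
  [-1, -20, 0, 0, 0, 0],
  [-2, -40, 0, 0, 0, 0],
  [-2, -47, 20, 0, 0, 0],
  [-2, -47, 40, 0, 0, 0],
  [-2, -47, 60, 0, 0, 0],
  [-2, -47, 75, 0, 0, 0],
  [-2, -47, 80, 0, 0, 0],
  [-2, -47, 80, 0, 0, 0],
  [-2, -47, 80, 0, 0, 0],
])

```text
clock: 2.1
tcp_pos: [420.4, 106.3, 74.1]
eef_rot: [-0.164, 0.987, 0.0, 0.0]
contact_force: [0.4, 0.9, 0.5]
opening: 59.8
finger_force: 0.0
```

```bash
cat >> h.py <<'E'
th=np.radians(18.7);M=np.array([[np.cos(th),np.sin(th)],[-np.sin(th),np.cos(th)]])
def st(arm):
    s=arm.get_state();p=s['tcp_pos'];q=M@p[:2]-[517,-35.5];f=M@s['contact_force'][:2]
    print('t%.2f s%.1f y%.1f z%.1f op%.1f F along %.2f cross %.2f z %.2f'%(s['clock'],*q,p[2],s['opening'],*f,s['contact_force'][2]),s['eef_rot'].round(4))
E
python3 - <<'E'
from h import *
from station import arm
c=arm.read_camera('wrist');cv2.imwrite('pics/w2.png',c['color'][:,:,::-1]);st(arm)
E
```

```text
t2.15 s-84.5 y1.2 z74.5 op59.9 F along 0.19 cross 0.24 z 0.28 [-1.634e-01  9.866e-01  0.000e+00  5.000e-04]
```

View pics/w2.png

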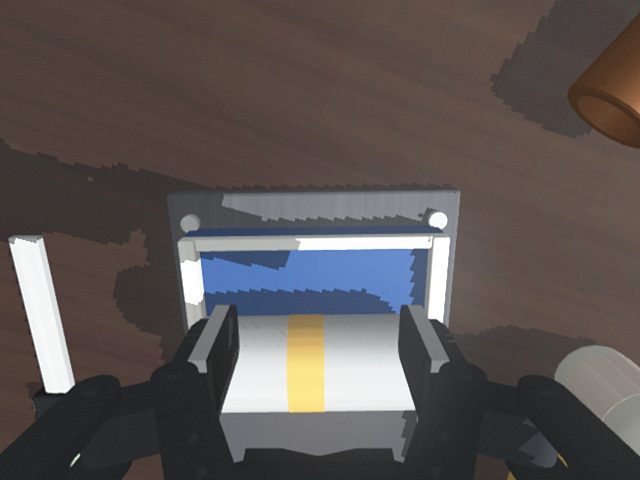

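The wrist view shows the fingers at columns 190-237 and 400-447, with the sleeve's back edge at row 315 and the lip at rows 237-250. I'll project the tool geometry into the image to check that the fingertips clear the sleeve.

```bash
python3 - <<'E'
from h import *
from station import arm
c=arm.read_camera('wrist');s=arm.get_state();T=R.from_quat(s['eef_rot']).as_matrix()
def pr(p):
    q=c['K']@(R.from_quat(c['orientation']).as_matrix().T@(p-c['position']));return (q[:2]/q[2]).round()
for z in(0,-6,-40):
  for x in(11,-11): print(z,x,pr(s['tcp_pos']+T@[x,-30,z]),pr(s['tcp_pos']+T@[x,30,z]))
# sleeve back horizon
cp=c['position'];q=M@cp[:2]-[517,-35.5];print('cam',q,cp[2])
for v in (315,412):
    p=ray(c,305,v,46);print(M@p[:2]-[517,-35.5])
for u,v,z in((305,237,30),(305,249,30),(185,260,32),(442,260,32)):
    p=ray(c,u,v,z);print(M@p[:2]-[517,-35.5])
E
```

```text
0 11 [238. 293.] [397. 293.]
0 -11 [241. 344.] [394. 344.]
-6 11 [235. 300.] [400. 300.]
-6 -11 [239. 352.] [397. 352.]
-40 11 [212. 354.] [423. 354.]
-40 -11 [218. 417.] [417. 417.]
cam [-163.89067277    1.17944626] 217.107354103997
[-70.3000779   -4.91271548]
[-15.75980795  -5.38902347]
[-102.88913491   -5.12135148]
[-96.86319003  -5.17397692]
[-91.93268317 -62.34517004]
[-92.10675231  60.11455583]
```

arm_command([
  [0, 0, 15, 0, 0, 0],
  [0, 0, 30, 0, 0, 0],
  [0, 0, 40, 0, 0, 0],
  [0, 0, 45, 0, 0, 0],
  [0, 0, 47, 0, 0, 0],
  [0, 0, 47, 0, 0, 0],
  [0, 0, 47, 0, 0, 0],
])

```text
clock: 2.78
tcp_pos: [420.7, 105.5, 27.1]
eef_rot: [-0.163, 0.987, -0.0, 0.0]
contact_force: [-0.1, -0.0, -0.3]
opening: 59.8
finger_force: 0.0
```

```bash
python3 - <<'E'
from h import *
from station import arm
st(arm)
E
```

```text
t2.78 s-84.7 y0.6 z27.1 op59.8 F along -0.14 cross -0.00 z -0.33 [-1.629e-01  9.866e-01 -0.000e+00  4.000e-04]
```

arm_command([
  [-1, 0, 0, 0, 0, 0],
  [-2, 0, 0, 0, 0, 0],
  [-3, 0, 0, 0, 0, 0],
  [-4, 0, 0, 0, 0, 0],
  [-5, 0, 0, 0, 0, 0],
  [-6, 0, 0, 0, 0, 0],
  [-7, 0, 0, 0, 0, 0],
  [-8, 0, 0, 0, 0, 0],
  [-9, 0, 0, 0, 0, 0],
  [-10, 0, 0, 0, 0, 0],
  [-11, 0, 0, 0, 0, 0],
  [-12, 0, 0, 0, 0, 0],
])

```text
clock: 3.78
tcp_pos: [431.8, 109.4, 26.4]
eef_rot: [-0.163, 0.987, 0.0, -0.0]
contact_force: [-0.1, -0.3, 0.2]
opening: 60.4
finger_force: 0.1
```

```bash
python3 - <<'E'
from h import *
from station import arm
st(arm)
c=arm.read_camera('wrist');cv2.imwrite('pics/w3.png',c['color'][:,:,::-1])
E
```

```text
t3.78 s-72.9 y0.6 z26.4 op60.4 F along -0.17 cross -0.26 z 0.21 [-0.1629  0.9866  0.     -0.    ]
```

View pics/w3.png

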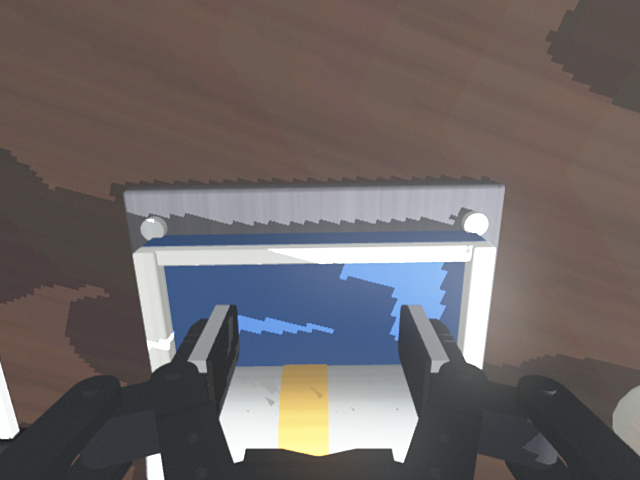

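The wrist view shows both fingers behind the sleeve, its back edge at row 365 between them and its band at column 303. I'll push on.

arm_command([
  [-2, 0, 0, 0, 0, 0],
  [-4, 0, 0, 0, 0, 0],
  [-6, 0, 0, 0, 0, 0],
  [-8, 0, 0, 0, 0, 0],
  [-10, 0, 0, 0, 0, 0],
  [-12, 0, 0, 0, 0, 0],
  [-14, 0, 0, 0, 0, 0],
  [-16, 0, 0, 0, 0, 0],
  [-18, 0, 0, 0, 0, 0],
  [-20, 0, 0, 0, 0, 0],
  [-22, 0, 0, 0, 0, 0],
  [-24, 0, 0, 0, 0, 0],
])

```text
clock: 4.83
tcp_pos: [454.6, 117.1, 26.4]
eef_rot: [-0.163, 0.987, 0.0, -0.0]
contact_force: [-0.0, -0.1, -0.6]
opening: 60.1
finger_force: 0.1
```

arm_command([
  [-2, 0, 0, 0, 0, 0],
  [-4, 0, 0, 0, 0, 0],
  [-6, 0, 0, 0, 0, 0],
  [-8, 0, 0, 0, 0, 0],
  [-10, 0, 0, 0, 0, 0],
  [-12, 0, 0, 0, 0, 0],
  [-14, 0, 0, 0, 0, 0],
  [-16, 0, 0, 0, 0, 0],
  [-18, 0, 0, 0, 0, 0],
  [-20, 0, -0.2, 0, 0, 0],
  [-22, 0, -0.4, 0, 0, 0],
  [-24, 0, -0.6, 0, 0, 0],
])

```text
clock: 5.83
tcp_pos: [477.3, 124.8, 27.1]
eef_rot: [-0.163, 0.987, -0.0, -0.0]
contact_force: [-0.1, -0.6, 0.4]
opening: 60.2
finger_force: 0.7
```

```bash
python3 - <<'E'
from h import *
from station import arm
st(arm)
c=arm.read_camera('wrist');a=c['color'][:,:,::-1]
b=arm.read_camera('scene')['color'][:,:,::-1][180:320,240:420]
cv2.imwrite('pics/w4.png',np.hstack([cv2.resize(a,(400,300)),cv2.resize(b,(386,300))]))
E
```

```text
t5.83 s-24.8 y0.7 z27.1 op60.2 F along -0.32 cross -0.57 z 0.43 [-0.1629  0.9866 -0.     -0.    ]
```

View pics/w4.png

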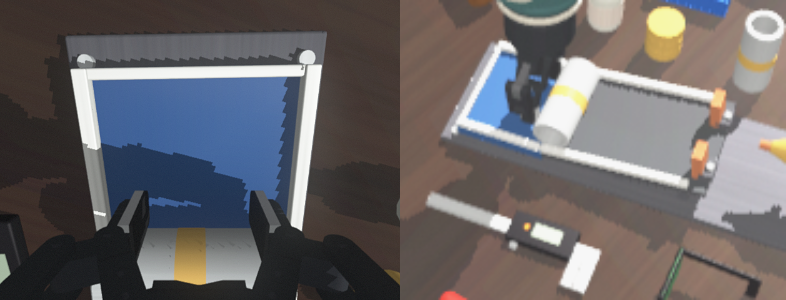

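The sleeve is on the slope in front of the fingers (wrist half: band at (190,255), back edge level), so it is staying square. I'll continue up the slope with a matching rise.

arm_command([
  [-2.5, 0, -0.3, 0, 0, 0],
  [-5, 0, -0.6, 0, 0, 0],
  [-7.5, 0, -0.9, 0, 0, 0],
  [-10, 0, -1.2, 0, 0, 0],
  [-12.5, 0, -1.5, 0, 0, 0],
  [-15, 0, -1.8, 0, 0, 0],
  [-17.5, 0, -2.1, 0, 0, 0],
  [-20, 0, -2.4, 0, 0, 0],
  [-22.5, 0, -2.7, 0, 0, 0],
  [-25, 0, -3, 0, 0, 0],
  [-27.5, 0, -3.3, 0, 0, 0],
  [-30, 0, -3.6, 0, 0, 0],
])

```text
clock: 6.93
tcp_pos: [505.8, 134.5, 30.7]
eef_rot: [-0.163, 0.987, -0.0, -0.0]
contact_force: [-1.4, 0.3, -0.0]
opening: 60.1
finger_force: 0.7
```

arm_command([
  [-2.5, 0, -0.3, 0, 0, 0],
  [-5, 0, -0.6, 0, 0, 0],
  [-7.5, 0, -0.9, 0, 0, 0],
  [-10, 0, -1.2, 0, 0, 0],
  [-12.5, 0, -1.5, 0, 0, 0],
  [-15, 0, -1.8, 0, 0, 0],
  [-17.5, 0, -2.1, 0, 0, 0],
  [-20, 0, -2.4, 0, 0, 0],
  [-22.5, 0, -2.7, 0, 0, 0],
  [-25, 0, -3, 0, 0, 0],
  [-27.5, 0, -3.3, 0, 0, 0],
  [-30, 0, -3.6, 0, 0, 0],
])

```text
clock: 7.93
tcp_pos: [534.2, 144.1, 34.2]
eef_rot: [-0.163, 0.987, -0.0, -0.0]
contact_force: [-1.2, -1.0, 0.3]
opening: 59.7
finger_force: 0.7
```

arm_command([
  [-2.5, 0, -0.3, 0, 0, 0],
  [-5, 0, -0.6, 0, 0, 0],
  [-7.5, 0, -0.9, 0, 0, 0],
  [-10, 0, -1.2, 0, 0, 0],
  [-12.5, 0, -1.5, 0, 0, 0],
  [-15, 0, -1.8, 0, 0, 0],
  [-17.5, 0, -2.1, 0, 0, 0],
  [-20, 0, -2.4, 0, 0, 0],
  [-22.5, 0, -2.7, 0, 0, 0],
  [-25, 0, -3, 0, 0, 0],
  [-27.5, 0, -3.3, 0, 0, 0],
  [-30, 0, -3.6, 0, 0, 0],
])

```text
clock: 8.93
tcp_pos: [562.6, 153.8, 37.8]
eef_rot: [-0.163, 0.987, -0.0, -0.0]
contact_force: [-1.9, -1.3, 0.7]
opening: 60.2
finger_force: 0.8
```

```bash
python3 - <<'E'
from h import *
from station import arm
st(arm)
c=arm.read_camera('wrist');a=c['color'][:,:,::-1]
b=arm.read_camera('scene')['color'][:,:,::-1][180:320,240:420]
cv2.imwrite('pics/w5.png',np.hstack([cv2.resize(a,(400,300)),cv2.resize(b,(386,300))]))
E
```

```text
t8.93 s65.2 y0.8 z37.8 op60.2 F along -2.24 cross -0.66 z 0.72 [-0.1629  0.9866 -0.     -0.    ]
```

View pics/w5.png

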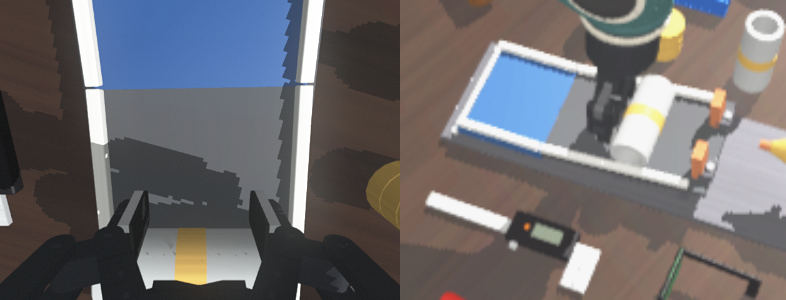

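The sleeve is square and about 46 mm short of the posts (scene half: posts at (717,107) and (699,157), sleeve at (642,120)).

arm_command([
  [-2.5, 0, -0.3, 0, 0, 0],
  [-5, 0, -0.6, 0, 0, 0],
  [-7.5, 0, -0.9, 0, 0, 0],
  [-10, 0, -1.2, 0, 0, 0],
  [-12.5, 0, -1.5, 0, 0, 0],
  [-15, 0, -1.8, 0, 0, 0],
  [-17.5, 0, -2.1, 0, 0, 0],
  [-20, 0, -2.4, 0, 0, 0],
  [-22.5, 0, -2.7, 0, 0, 0],
  [-25, 0, -3, 0, 0, 0],
  [-27.5, 0, -3.3, 0, 0, 0],
  [-30, 0, -3.6, 0, 0, 0],
])

```text
clock: 10.03
tcp_pos: [591.0, 163.4, 41.5]
eef_rot: [-0.163, 0.987, 0.0, -0.0]
contact_force: [-2.3, -0.7, 0.8]
opening: 60.3
finger_force: 0.8
```

arm_command([
  [-1, 0, -0.1, 0, 0, 0],
  [-2, 0, -0.2, 0, 0, 0],
  [-3, 0, -0.3, 0, 0, 0],
  [-4, 0, -0.4, 0, 0, 0],
  [-5, 0, -0.6, 0, 0, 0],
  [-6, 0, -0.7, 0, 0, 0],
  [-7, 0, -0.8, 0, 0, 0],
  [-8, 0, -0.9, 0, 0, 0],
  [-9, 0, -1.1, 0, 0, 0],
  [-10, 0, -1.2, 0, 0, 0],
])

```text
clock: 10.87
tcp_pos: [600.4, 166.6, 42.7]
eef_rot: [-0.163, 0.987, 0.0, 0.0]
contact_force: [-1.9, -0.8, 0.5]
opening: 60.0
finger_force: 0.8
```

```bash
python3 - <<'E'
from h import *
from station import arm
st(arm)
E
```

```text
t10.87 s105.1 y0.8 z42.7 op60.0 F along -2.09 cross -0.17 z 0.53 [-0.1629  0.9866  0.      0.    ]
```

Creep in with small steps and watch the force.

arm_command([
  [-0.5, 0, -0.1, 0, 0, 0],
  [-1, 0, -0.1, 0, 0, 0],
  [-1.5, 0, -0.2, 0, 0, 0],
  [-2, 0, -0.2, 0, 0, 0],
  [-2.5, 0, -0.3, 0, 0, 0],
  [-3, 0, -0.4, 0, 0, 0],
  [-3.5, 0, -0.4, 0, 0, 0],
  [-4, 0, -0.5, 0, 0, 0],
])

```text
clock: 11.53
tcp_pos: [604.1, 167.8, 43.1]
eef_rot: [-0.163, 0.987, -0.0, 0.0]
contact_force: [-1.4, 0.3, 0.2]
opening: 59.8
finger_force: 0.8
```

arm_command([
  [-0.3, 0, 0, 0, 0, 0],
  [-0.6, 0, -0.1, 0, 0, 0],
  [-0.9, 0, -0.1, 0, 0, 0],
  [-1.2, 0, -0.1, 0, 0, 0],
  [-1.5, 0, -0.2, 0, 0, 0],
])

```text
clock: 11.95
tcp_pos: [604.7, 168.0, 43.0]
eef_rot: [-0.163, 0.987, -0.0, -0.001]
contact_force: [-10.4, -4.9, 2.9]
opening: 60.2
finger_force: 5.5
```

```bash
python3 - <<'E'
from h import *
from station import arm
st(arm)
b=arm.read_camera('scene')['color'][:,:,::-1][180:300,330:450]
t=arm.read_camera('top')['color'][:,:,::-1][150:230,230:310]
cv2.imwrite('pics/w6.png',np.hstack([cv2.resize(b,(400,400),interpolation=2),cv2.resize(t,(400,400),interpolation=2)]))
E
```

```text
t11.95 s109.7 y0.8 z43.0 op60.2 F along -11.46 cross -1.32 z 2.92 [-1.630e-01  9.866e-01 -2.000e-04 -1.000e-03]
```

View pics/w6.png

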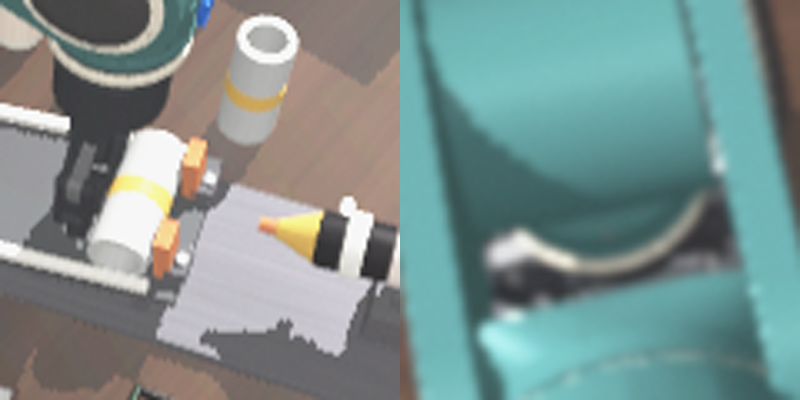

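The scene half shows the sleeve against both posts at (193,168) and (166,247), with the fingers behind it. The contact point (s≈110) matches the geometry, and about 11 N is split evenly between the fingers. I'll let it settle and check.

arm_command([
  [0, 0, 0, 0, 0, 0],
  [0, 0, 0, 0, 0, 0],
  [0, 0, 0, 0, 0, 0],
  [0, 0, 0, 0, 0, 0],
  [0, 0, 0, 0, 0, 0],
  [0, 0, 0, 0, 0, 0],
])

```text
clock: 12.55
tcp_pos: [604.7, 168.0, 43.0]
eef_rot: [-0.163, 0.987, -0.0, -0.001]
contact_force: [-9.3, -3.8, 3.0]
opening: 60.4
finger_force: 4.7
```

```bash
python3 - <<'E'
from h import *
from station import arm
st(arm);s=arm.get_state();print(s['wrist_torque'],s['finger_force'],abs(s['joint_velocities']).max())
c=arm.read_camera('wrist');a=c['color'].astype(int)
# sleeve back edge: brightness jump per column, between the fingers
g=cv2.GaussianBlur(c['color'],(3,3),0).astype(int).min(2)*0+a.max(2)
pts=[]
for u in range(245,396,5):
    col=a[320:440,u].max(1);d=col[3:]-col[:-3];pts.append((u,320+int(d.argmax())+2))
print(pts)
u,v=np.array(pts).T;k=np.polyfit(u,v,1);print(k, np.abs(v-np.polyval(k,u)).max())
A,B=[M@ray(c,x,np.polyval(k,x),68)[:2] for x in(245,395)];print('tilt',(B-A)[0]/(B-A)[1])
E
```

```text
t12.55 s109.7 y0.8 z43.0 op60.4 F along -10.06 cross -0.62 z 2.99 [-1.630e-01  9.866e-01 -2.000e-04 -1.100e-03]
[-0.52616583  1.33782323  0.21757791] 4.700026698410511 0.0014484907120048756
[(245, 366), (250, 366), (255, 366), (260, 366), (265, 366), (270, 366), (275, 407), (280, 366), (285, 322), (290, 365), (295, 365), (300, 365), (305, 365), (310, 365), (315, 365), (320, 365), (325, 365), (330, 365), (335, 366), (340, 366), (345, 366), (350, 366), (355, 366), (360, 365), (365, 366), (370, 366), (375, 366), (380, 366), (385, 366), (390, 407), (395, 366)]
[4.21774194e-02 3.53406452e+02] 43.4270161290321
tilt 0.04859647546833753
```

The back edge sits at rows 365-366 across the whole width. The large fitted tilt comes only from three outlier columns. The sleeve is square, still and pressed at about 10 N, so I'm handing in.

```bash
python3 -c "
from station import arm
print(arm.close_job())"
```

```text
the job is handed in; nothing more can be done
None
```

I pushed the sleeve up the slope and handed the job in at about 12.6 s with the fingers holding it square against the copper posts at about 10 N; no verdict came back.

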